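# Unlock the drip hook and take down the deep cup

## Robot

A 6-joint arm with a two-finger parallel gripper is mounted at the origin on a cart in front of the work surface, level with it; the furniture and walls round the work are solid. World frame = base frame: x ahead of the robot, y to its left, z up, the work surface at z = 0. Lengths are in m, angles in rad, forces in N, time in s.
With the tool pointing down it reaches from about 0.375 to 0.975 m from the base axis. Payload 3.8 kg.
Tool frame: the origin (TCP) lies on the centre line of the jaws, within the pads' length; the fingertips stand 14 mm ahead of it and the grasp point (between the pads) lies 5 mm behind it; z points along the fingers, y is the line along which they close (so a half turn about z gives the same grasp; the last joint's range is limited). The gripper opens to 85 mm and grips with 20 to 120 N. Pads are 22 mm wide; open, the fingers measure 114 mm over their backs; the gripper's body (76 mm by 85 mm) begins 54 mm behind the grasp point. The pads swing forward as they close: fully open they stand 13 mm farther back than shut.
Start: joints at [-1.267, 0.264, 1.604, -0, 1.274, -0.037], TCP at [0.226, -0.636, 0.245] pointing down, gripper open.
Joint ranges: [-2.63, 2.63], [-0.94, 2.18], [0.31, 2.57], [-1.31, 4.45], [0, 2.66], [-2.55, 2.55]. Speed limits (rad/s): [2.57, 2.57, 3.14, 3.14, 3.14, 3.14].

## Interface

Orientations are given as a rotation vector (axis times angle).
In Python, from workcell import bot, eyes, spot_in gives the robot as it stands.
- The arm moves only by the tool carry_out, never from a script. Its argument "series" is text: rows parted by semicolons, each of 4 numbers parted by spaces: the shift along the world's x, y, z in m, then the turn about the world's z in degrees. In form: tx ty tz roll; .... A call has 1 to 20 rows; each row shifts and turns the commanded pose from where the row before left it; what a row does not reach is not made up. A row lasts 1/8 s, in which the tool goes at most 62.5 mm and 10.7 degrees, less where a joint would pass 70% of its speed; a pose out of reach is approached as far as the arm can. A call is refused whole if a number of a shift passes 0.0625 or a number of a turn 10.7, either way. A call with a gripper value outside its range is refused whole. "jaw" is the gripper command: -1 is shut, 1 is fully open, values between are in proportion, set as the call begins (left out, the last holds). The fingers move at their own pace and stop on an object; "grip_force" is the grip in N (left out, the last holds). Time passes only in rows, so rows that do not move let the fingers close. It gives the time, the measured TCP pose, the force, the opening and the grip force at its end, in the units of the state.
- bot.read_state(): the state, without advancing time (a new reading comes with each control period).
- eyes.read_camera(name): name is "scene" or "top"; returns (picture, depth): 480x640x3 uint8, blue, green, red; 480x640 float32, m along the optical axis (not along the pixel's ray), 0 where there is no reading.
- eyes.get_calibration(name): a dict with "K" (3x3 intrinsics, pixels), "position" and "rotation" of the camera in the world. Camera axes: x right, y down, z forward; pixel columns grow to the right and rows downward; lengths in m; the calibration is good to about 2 mm. A picture is of the moment at which its call begins. get_calibration takes no time and is no camera call.
- bot.finish_job(): hands the job in; it is judged then, once.
Trained networks look in the newest picture that a camera, given by its name, has taken for a name from the list of things; names that differ only in an ending like _2 or _b are one class to them, and where a whole thing is asked for, a point or a joint stands for the part that bears it (a point fixed in the world has none). Each returns a list of dicts, best first, with "score" (0 to 1); they miss things now and then, are a little off and sometimes report something else, mostly with a low value. They report only what shows in the picture. A call takes as long as a camera call.
- spot_in(camera, target): "rect" ([centre column, centre row, width, height] in pixels, round what is visible of it).
The state is a dict: "time": time; "q": joint angles; "joint_vel": joint speeds; "joint_torque": joint torques, N m; "tool_pos": TCP position; "tcp_rot": TCP orientation; "wrist_force": force on the tool from outside, world axes, zero at the start; "torque": the same for the moment, N m; "width": opening from 0.0 (shut) to 1.0 (fully open); "grip_force": force on a finger pad.
Only numpy, scipy, OpenCV 4.12 (cv2) and the standard library are available. Lean on these libraries where they do the work, as an engineer would, in place of code of your own. Each camera call takes 0.05 s, during which the arm holds its last target. There are 200 camera calls.

## Task

Two steel dipping cups hang by their bails on lockable hooks. Press down the sprung keeper on the hook of the deep, narrow cup until it snaps open, lift that cup off its hook and stand it upright on the black iron plate, inside its rim. Leave the wide, shallow cup hanging and its keeper shut.

Things in the scene. Friction and masses are not known exactly. Their poses are not given: they have to be found in the camera images.
- deep_cup_bail (a point): Mid-point, on its axis, of the straight round bail bar (10 mm thick, 120 mm long, along this frame's y) of the deep narrow steel cup (60 mm wide, 55 mm deep, 0.1-0.2 kg). 185 mm straight above the centre of the cup's underside; z up. The hook fills 13 mm either side of it along y: grip the bar from above 40 mm to one side, fingers closing across the bar (along x).
- hook_seat (a point): Where the deep cup's bail axis rests in its fixed hook, a U open upward; -x points out of the hook. Front lip ends 8 mm above this point. Post 95 mm behind (+x), its arm runs level over the cup, 75 mm below this point. With the keeper open: raise the cup 20 to 35 mm (at 45 mm its rim meets the arm), then draw it 60 mm or more along -x before raising or turning it.
- deep_cup: The deep cup; origin at the centre of its underside, z up its axis, y along its bail.
- keeper (a joint): Keeper of the deep cup's hook: a claw over the bail on a level pivot below it. 0 rad shut, 0.8 open. An over-centre spring holds it shut (about 5 N on the pad to start it); pressed past 0.30 rad it snaps on to 0.8 by itself and stays open. Pulling the bail up cannot open it.
- keeper_pad (a point): Centre of the upper face of that keeper's press pad, a 22 x 26 mm dark steel plate on the claw's tail, 53 mm behind the bail (towards the post), tilted 20 degrees when shut. Press straight down from above with shut fingers: after about 18 mm it snaps away downward, 48 mm in all; pressing on to 35 mm below its shut height meets nothing else. A rack hangs 0.4 m above, a little behind: stay low.
- plate_floor (a point): Centre of the floor of the black iron plate lying fixed on the table: 130 mm along this frame's x, 200 mm along y, floor 8 mm thick, with a raised rim 8 mm wide that stands 8 mm above the floor. The cup stands flat on the floor, inside the rim.
- wide_cup: The other cup, wide and shallow (86 mm wide, 28 mm deep), hanging by a like bail on a like hook; origin at the centre of its underside. To be left hanging.
- wide_keeper (a joint): Keeper of the wide cup's hook: 0 rad shut, 0.8 open. To be left shut.

How it is judged:
By the outcome, as a careful person would: the job done as asked, in the order asked, and still so for the second after the job is handed in, with the robot touching nothing.
It also fails if it takes over 45 s, if anything falls off the work surface, if the arm or the gripper's body presses on something with over 40 N, if the wrist force passes 120 N, or if a joint passes its speed limit or range.

## Working session

There is one attempt and no reset: what is moved stays moved. The work goes in short steps, Python scripts to look and compute and a tool call to move; the robot and the scene stay as the last step left them, time stands still between calls to the robot, and variables do not carry over. Pictures are saved under pics/ and viewed, at most 10 in all, crops included, and the job is handed in when it is done.

Besides the shell and the picture viewer there is one more tool, called after "Request:" as a command line: name --argument value ..., lists and objects as JSON in quotes. carry_out: Moves the arm, as the interface text tells. Its arguments: {"type":"object","properties":{"series":{"type":"string"},"jaw":{"type":"number"},"grip_force":{"type":"number"}},"required":["series"]}

```bash
mkdir -p pics; cat > h.py <<'E'
import numpy as np, cv2
from workcell import bot, eyes, spot_in
def cal(n):
    c=eyes.get_calibration(n); return np.array(c["K"]),np.array(c["position"]),np.array(c["rotation"])
def unproj(n,u,v,d):
    K,p,R=cal(n); return p+R@(np.linalg.inv(K)@np.array([u,v,1.])*d)
def cloud(n,depth):
    K,p,R=cal(n); v,u=np.mgrid[:480,:640]
    P=np.stack([u,v,np.ones_like(u)],-1)@np.linalg.inv(K).T*depth[...,None]
    return P@R.T+p
E
python3 - <<'E'
from h import *
for n in("scene","top"):
    K,p,R=cal(n); print(n,K[0,0],p,R.round(2).tolist())
    im,d=eyes.read_camera(n); cv2.imwrite(f"pics/{n}0.png",im); np.save(n+"d.npy",d)
    W=cloud(n,d)
    for t in("deep_cup","deep_cup_bail","keeper","keeper_pad","hook_seat","plate_floor","wide_cup","wide_keeper"):
        for r in spot_in(n,t)[:3]:
            u,v,w,h=r["rect"]; print(t,round(r["score"],2),np.round(r["rect"]),W[int(v),int(u)].round(3))
print(bot.read_state()["time"])
E
```

```text
scene 566.0163180015797 [-0.05753262  0.61863472  0.65852947] [-1.01, 2.26, -1.22]Traceback (most recent call last):
  File "<stdin>", line 5, in <module>
  File "h.py", line 10, in cloud
    return P@R.T+p
           ~~~~~^~
ValueError: operands could not be broadcast together with shapes (480,640) (3,)
```

Rotation is a rotation vector.

```bash
sed -i 's/np.array(c\["rotation"\])/cv2.Rodrigues(np.array(c["rotation"],float))[0]/' h.py
python3 - <<'E'
from h import *
for n in("scene","top"):
    K,p,R=cal(n); print(n,K[0,0],p,R.round(2).tolist())
    im,d=eyes.read_camera(n); cv2.imwrite(f"pics/{n}0.png",im); np.save(n+"d.npy",d)
    W=cloud(n,d)
    for t in("deep_cup","deep_cup_bail","keeper","keeper_pad","hook_seat","plate_floor","wide_cup","wide_keeper"):
        for r in spot_in(n,t)[:3]:
            u,v,w,h=r["rect"]; print(t,round(r["score"],2),np.round(r["rect"]),W[int(v),int(u)].round(3))
print(bot.read_state()["time"])
E
```

```text
scene 566.0163180015797 [-0.05753262  0.61863472  0.65852947] [[-0.67, -0.42, 0.62], [-0.74, 0.36, -0.56], [0.01, -0.83, -0.55]]
deep_cup 0.71 [387. 220.  40. 114.] [ 0.479 -0.032  0.141]
deep_cup_bail 0.95 [388. 218.  40. 114.] [ 0.477 -0.031  0.145]
deep_cup_bail 0.35 [353. 222.  92. 104.] [ 0.663 -0.143  0.002]
keeper 0.72 [376. 183.  42.  32.] [ 0.512 -0.035  0.197]
hook_seat 0.64 [354. 222.  94. 105.] [ 0.663 -0.146  0.001]
wide_cup 0.87 [239. 281.  85. 113.] [0.502 0.262 0.144]
wide_keeper 0.94 [231. 242.  33.  48.] [0.509 0.266 0.211]
top 482.36213129817145 [0.36754359 0.11699719 0.97125564] [[0.02, -0.99, 0.14], [-1.0, -0.02, 0.01], [-0.01, -0.14, -0.99]]
deep_cup 0.6 [423. 236.  78.  37.] [ 0.476 -0.042  0.187]
deep_cup_bail 0.82 [426. 236.  79.  40.] [ 0.479 -0.052  0.166]
keeper 0.81 [416. 211.  25.  45.] [ 0.516 -0.031  0.197]
keeper 0.58 [349. 272. 101.  75.] [0.426 0.067 0.008]
keeper_pad 0.66 [418. 212.  30.  48.] [ 0.515 -0.035  0.195]
keeper_pad 0.3 [401. 207.  66.  71.] [ 0.537 -0.017  0.131]
hook_seat 0.34 [348. 273. 104.  75.] [0.424 0.071 0.007]
plate_floor 0.93 [349. 274. 104.  74.] [0.424 0.067 0.01 ]
plate_floor 0.71 [419. 212.  27.  48.] [ 0.515 -0.036  0.194]
wide_cup 0.92 [243. 221.  75.  50.] [0.505 0.261 0.138]
wide_keeper 0.72 [249. 196.  21.  48.] [0.537 0.244 0.196]
0.95
```

View pics/scene0.png

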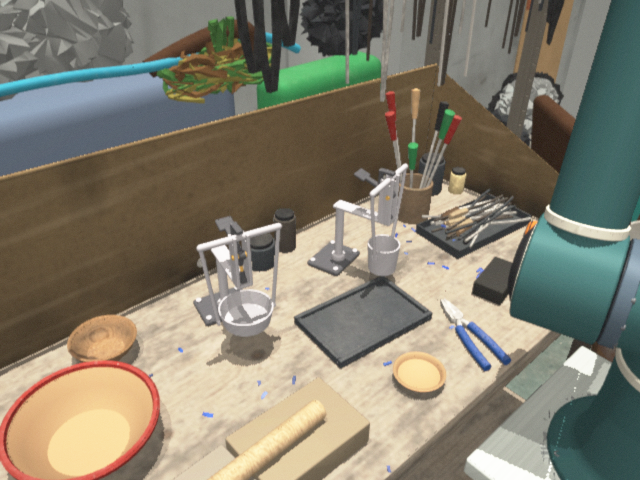

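View pics/top0.png

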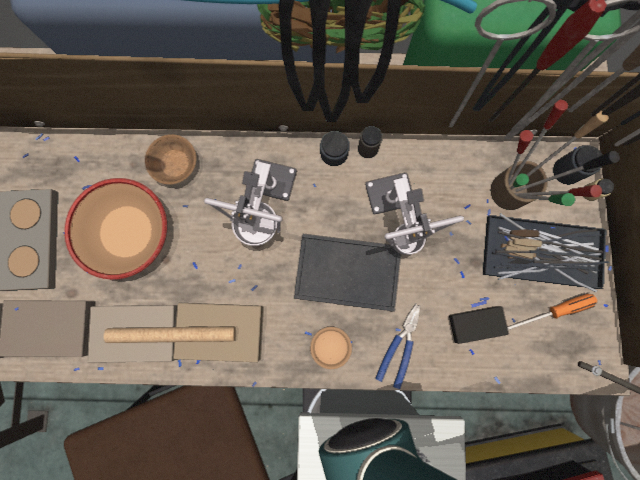

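The scene view shows the deep cup at about (385,250), its bail running from (372,195) to (405,170), and the plate at (363,318). In the top view the deep cup's bail runs from about (388,240) to (463,219), and the plate is at (348,272). I'll fit these from the depth.

```bash
python3 - <<'E'
from h import *
ims=[]
for n,(u0,u1,v0,v1) in {"top":(360,480,165,265),"scene":(340,420,155,285)}.items():
    im=cv2.imread(f"pics/{n}0.png"); d=np.load(n+"d.npy"); W=cloud(n,d)
    c=cv2.resize(im[v0:v1,u0:u1],None,fx=500/(v1-v0),fy=500/(v1-v0),interpolation=cv2.INTER_CUBIC); ims.append(c)
    X=W[v0:v1,u0:u1].reshape(-1,3); 
    X=X[(X[:,0]>.3)&(X[:,0]<.7)]
    for a,b in((.1,.15),(.15,.18),(.18,.19),(.19,.2),(.2,.21),(.21,.22),(.22,.24),(.24,.3)):
        S=X[(X[:,2]>=a)&(X[:,2]<b)]
        if len(S): print(n,a,len(S),S.mean(0).round(3),S.min(0).round(3),S.max(0).round(3))
cv2.imwrite("pics/crop1.png",np.hstack(ims)[:, :800] if sum(i.shape[1] for i in ims)<=800 else cv2.resize(np.hstack(ims),(800,int(500*800/sum(i.shape[1] for i in ims)))))
W=cloud("top",np.load("topd.npy"))
m=np.zeros((480,640),np.uint8); m[225:320,285:410]=1
im=cv2.imread("pics/top0.png"); g=im.max(2)
mm=((g<75)&(m>0)&(W[...,2]<.03)).astype(np.uint8)
nn,l,s,_=cv2.connectedComponentsWithStats(cv2.morphologyEx(mm,cv2.MORPH_OPEN,np.ones((5,5),np.uint8)))
k=1+s[1:,4].argmax(); P=W[l==k]; print("plate",cv2.minAreaRect(P[:,:2].astype(np.float32)),np.median(P[:,2]),np.percentile(P[:,2],[5,95]))
E
```

```text
top 0.1 666 [ 0.539 -0.027  0.132] [ 0.472 -0.09   0.1  ] [0.59  0.008 0.15 ]
top 0.15 60 [ 0.483 -0.046  0.164] [ 0.471 -0.095  0.15 ] [0.5   0.012 0.18 ]
top 0.18 49 [ 0.481 -0.038  0.186] [ 0.47  -0.096  0.181] [0.504 0.016 0.19 ]
top 0.19 97 [ 0.505 -0.035  0.195] [ 0.474 -0.055  0.19 ] [ 0.53  -0.018  0.2  ]
top 0.2 287 [ 0.529 -0.03   0.205] [ 0.469 -0.081  0.2  ] [0.552 0.011 0.21 ]
top 0.21 502 [ 0.488 -0.04   0.214] [ 0.468 -0.103  0.21 ] [0.548 0.022 0.22 ]
top 0.22 120 [ 0.493 -0.04   0.225] [ 0.476 -0.048  0.22 ] [ 0.508 -0.032  0.229]
scene 0.1 851 [ 0.529 -0.059  0.131] [ 0.471 -0.253  0.1  ] [0.642 0.012 0.15 ]
scene 0.15 467 [ 0.502 -0.071  0.165] [ 0.47  -0.219  0.15 ] [0.621 0.016 0.18 ]
scene 0.18 137 [ 0.484 -0.037  0.185] [ 0.47  -0.098  0.18 ] [0.504 0.018 0.19 ]
scene 0.19 181 [ 0.492 -0.036  0.196] [ 0.47  -0.098  0.19 ] [0.529 0.019 0.2  ]
scene 0.2 250 [ 0.513 -0.03   0.205] [ 0.469 -0.103  0.2  ] [0.549 0.021 0.21 ]
scene 0.21 323 [ 0.486 -0.034  0.214] [ 0.466 -0.103  0.21 ] [0.55  0.023 0.22 ]
scene 0.22 87 [ 0.493 -0.038  0.224] [ 0.48  -0.049  0.22 ] [ 0.508 -0.031  0.228]
plate ((0.4721541404724121, -0.009125208482146263), (0.053058523684740067, 0.02157828025519848), 77.89005279541016) 0.00908356790817233 [0.00647882 0.01883709]
```

View pics/crop1.png

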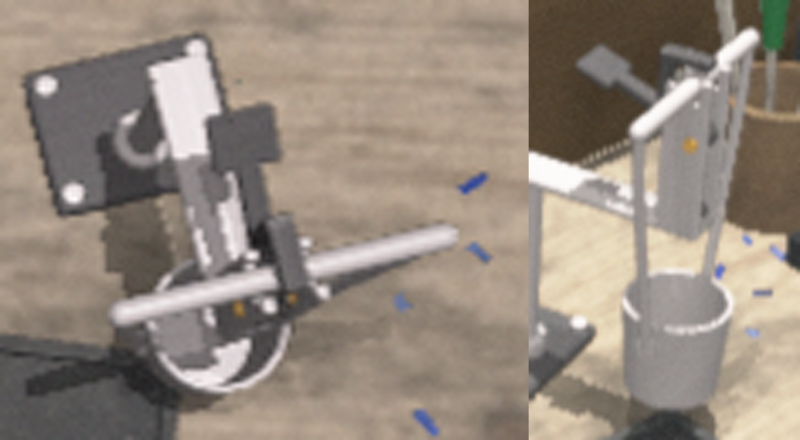

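The crop shows the bail from (120,313) to (455,235), the claw at (290,255) and the dark pad at (245,137), which is top pixel (415.6,196). Next I fit the bail line, pad and plate corners.

```bash
python3 - <<'E'
from h import *
def atz(n,u,v,z):
    K,p,R=cal(n); r=R@np.linalg.inv(K)@np.array([u,v,1.]); return p+r*(z-p[2])/r[2]
for n,(u0,u1,v0,v1) in {"top":(380,470,210,245),"scene":(365,412,160,205)}.items():
    W=cloud(n,np.load(n+"d.npy")); X=W[v0:v1,u0:u1].reshape(-1,3)
    S=X[(X[:,2]>.204)&(X[:,2]<.219)&(X[:,0]<.52)&(X[:,0]>.45)]
    for i in range(8):
        c=np.median(S,0); vx,vy,x0,y0=cv2.fitLine(S[:,:2].astype(np.float32),cv2.DIST_HUBER,0,.01,.01).ravel()
        r=abs((S[:,0]-x0)*vy-(S[:,1]-y0)*vx); S=S[r<.007]
    t=(S[:,0]-x0)*vx+(S[:,1]-y0)*vy; a,b=t.min(),t.max(); m=(a+b)/2
    print(n,"mid",x0+vx*m,y0+vy*m,"len",b-a,"dir deg",np.degrees(np.arctan2(vy,vx)),"z top",np.percentile(S[:,2],[50,98]))
    X=W.reshape(-1,3); x=np.array([-vy,vx]) 
    if x[0]<0:x=-x
    M=np.array([x0+vx*m,y0+vy*m]); yv=np.array([-x[1],x[0]])
    Q=np.c_[(X[:,:2]-M)@x,(X[:,:2]-M)@yv,X[:,2]]
    P=Q[(Q[:,0]>.03)&(Q[:,0]<.075)&(abs(Q[:,1])<.04)&(Q[:,2]>.16)]
    print(" hook x",x,"tail cloud by x:")
    for q in np.arange(.03,.075,.005):
        s=P[(P[:,0]>=q)&(P[:,0]<q+.005)]
        if len(s): print("  %.3f n%d y %.3f..%.3f z %.3f..%.3f"%(q,len(s),*np.percentile(s[:,1],[3,97]),s[:,2].min(),s[:,2].max()))
for c in((303,235),(399,247),(394,310),(295,300)): print(atz("top",*c,.016).round(3))
E
```

```text
top mid 0.48721638329739464 -0.04055357537991478 len 0.1279539136517378 dir deg -75.29411 z top [0.21416287 0.21666425]
 hook x [0.9672417 0.2538572] tail cloud by x:
  0.030 n21 y -0.005..0.003 z 0.196..0.201
  0.035 n22 y -0.005..0.003 z 0.194..0.204
  0.040 n32 y -0.011..0.009 z 0.200..0.205
  0.045 n50 y -0.013..0.011 z 0.199..0.207
  0.050 n52 y -0.012..0.010 z 0.202..0.209
  0.055 n54 y -0.013..0.011 z 0.203..0.212
  0.060 n38 y -0.013..0.011 z 0.205..0.211
scene mid 0.48533278694368565 -0.04082676833402174 len 0.12964544948896745 dir deg -75.7768 z top [0.21418823 0.2175715 ]
 hook x [0.9693459  0.24569987] tail cloud by x:
  0.030 n17 y -0.004..0.005 z 0.192..0.201
  0.035 n16 y -0.006..0.006 z 0.195..0.202
  0.040 n19 y -0.008..0.003 z 0.197..0.204
  0.045 n32 y -0.012..0.012 z 0.197..0.206
  0.050 n32 y -0.013..0.012 z 0.201..0.207
  0.055 n30 y -0.012..0.012 z 0.204..0.210
  0.060 n29 y -0.012..0.012 z 0.206..0.211
[0.497 0.16  0.016]
[ 0.477 -0.031  0.016]
[ 0.353 -0.021  0.016]
[0.368 0.173 0.016]
```

```bash
cat >> h.py <<'E'
def st():
    s=bot.read_state(); R=cv2.Rodrigues(np.array(s["tcp_rot"],float))[0]
    print("t",round(s["time"],2),"pos",np.round(s["tool_pos"],4),"y-axis deg",np.degrees(np.arctan2(R[1,1],R[0,1])).round(1),"z",R[:,2].round(3),"F",np.round(s["wrist_force"],1),"w",round(s["width"],3),"gf",np.round(s["grip_force"],1),"q",np.round(s["q"],2))
E
python3 -c "
from h import *
st()"
```

```text
t 0.95 pos [ 0.2256 -0.6362  0.2453] y-axis deg -70.5 z [-0. -0. -1.] F [-0.3  0.6  0. ] w 0.998 gf 0.0 q [-1.27  0.26  1.6  -0.    1.27 -0.04]
```

Request:
carry_out --series "0 0 0.03 0; 0.02 0.045 0 0; 0.02 0.045 0 0; 0.02 0.045 0 0; 0.02 0.045 0 0; 0.02 0.045 0 0; 0.02 0.045 0 0; 0.02 0.045 0 0; 0.02 0.045 0 0; 0.02 0.045 0 0; 0.02 0.045 0 0; 0.02 0.045 0 0" --jaw -1

```text
time: 2.45
tool_pos: [0.4461, -0.1397, 0.2757]
tcp_rot: [3.095, 0.532, 0.002]
wrist_force: [0.4, 0.1, -0.2]
width: -0.002
grip_force: 0.0
```

Request:
carry_out --series "0.0115 0.014 0 10.6; 0.0115 0.014 0 10.6; 0.0115 0.014 0 10.6; 0.0115 0.014 0 10.6; 0.0115 0.014 0 10.6; 0.0115 0.014 0 10.6; 0.0115 0.014 0 10.6; 0.0115 0.014 0 10.6; 0 0 -0.02 0; 0 0 0 0"

```text
time: 3.7
tool_pos: [0.5354, -0.0293, 0.2522]
tcp_rot: [-1.928, -2.475, 0.005]
wrist_force: [0.7, 1.0, -0.4]
width: 0.002
grip_force: 0.0
```

```bash
python3 -c "
from h import *
im,_=eyes.read_camera('scene')
cv2.imwrite('pics/s1.png',cv2.resize(im[120:290,320:480],None,fx=3.5,fy=3.5))
st()"
```

```text
t 3.75 pos [ 0.536  -0.0295  0.2532] y-axis deg 14.2 z [-0.004  0.    -1.   ] F [0.2 0.3 0.3] w 0.001 gf 0.0 q [-0.1  -0.    1.89 -0.    1.26 -0.35]
```

View pics/s1.png

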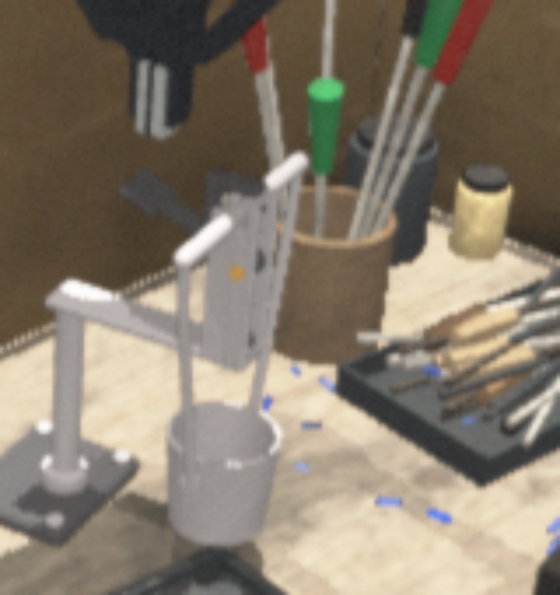

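The shut fingertips at (157,130) are directly above the pad at (150,190). Pressing now.

Request:
carry_out --series "0.002 0.002 -0.012 0; 0 0 -0.012 0; 0 0 -0.006 0; 0 0 -0.006 0; 0 0 -0.006 0; 0 0 -0.006 0; 0 0 -0.006 0; 0 0 -0.006 0; 0 0 -0.004 0; 0 0 -0.002 0; 0 0 0 0"

```text
time: 5.12
tool_pos: [0.5409, -0.0267, 0.1883]
tcp_rot: [1.926, 2.48, 0.004]
wrist_force: [6.5, 2.5, -4.3]
width: 0.002
grip_force: 3.5
```

```bash
python3 -c "
from h import *
st()"
```

```text
t 5.12 pos [ 0.5409 -0.0267  0.1883] y-axis deg 14.3 z [ 0.003  0.001 -1.   ] F [ 6.5  2.5 -4.3] w 0.002 gf 3.5 q [-0.1   0.05  1.95  0.    1.13 -0.35]
```

Request:
carry_out --series "0 0 0.03 0; 0 0 0.04 0; 0 0 0.03 0; 0 0 0 0"

```text
time: 5.62
tool_pos: [0.5409, -0.0274, 0.292]
tcp_rot: [1.925, 2.478, 0.004]
wrist_force: [0.2, 0.5, -0.2]
width: 0.004
grip_force: 0.0
```

```bash
python3 -c "
from h import *
im,d=eyes.read_camera('scene')
st()
cv2.imwrite('pics/s2.png',cv2.resize(im[120:290,320:480],None,fx=3.5,fy=3.5))
"
```

```text
t 5.67 pos [ 0.5398 -0.0273  0.2898] y-axis deg 14.3 z [ 0.001 -0.    -1.   ] F [ 0.1 -0.3 -0.2] w -0.0 gf 0.0 q [-0.1  -0.02  1.84 -0.    1.32 -0.35]
```

View pics/s2.png

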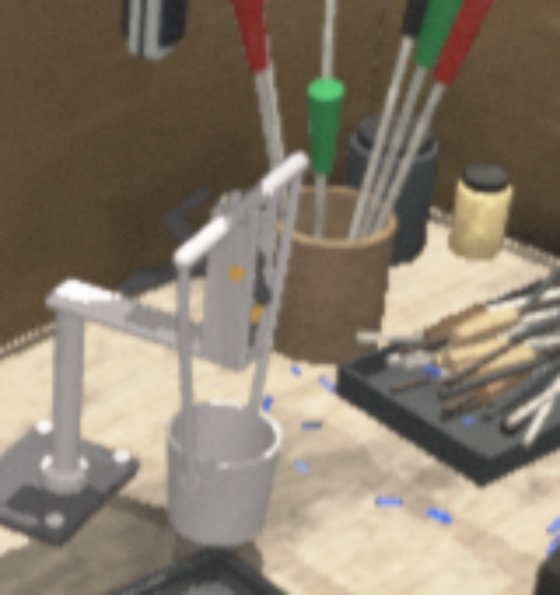

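The keeper is open: the pad has dropped and the claw has swung back to (185,215). Next I go to the bail, 40 mm to the -y side.

Request:
carry_out --series "-0.022 -0.026 0 0; -0.0215 -0.0255 0 0; 0 0 -0.02 0; 0 0 -0.02 0; 0 0 0 0; 0 0 0 0" --jaw 0 --grip_force 70

```text
time: 6.42
tool_pos: [0.4957, -0.0786, 0.2487]
tcp_rot: [-1.926, -2.48, 0.001]
wrist_force: [-0.1, 0.3, 0.5]
width: 0.505
grip_force: 0.0
```

```bash
python3 -c "
from h import *
im,d=eyes.read_camera('scene')
st()
cv2.imwrite('pics/s3.png',cv2.resize(im[120:290,320:480],None,fx=3.5,fy=3.5))
"
```

```text
t 6.47 pos [ 0.4962 -0.0786  0.2494] y-axis deg 14.3 z [-0.  0. -1.] F [0.1 0.6 0.3] w 0.499 gf 0.0 q [-0.21 -0.07  1.96 -0.    1.25 -0.46]
```

View pics/s3.png

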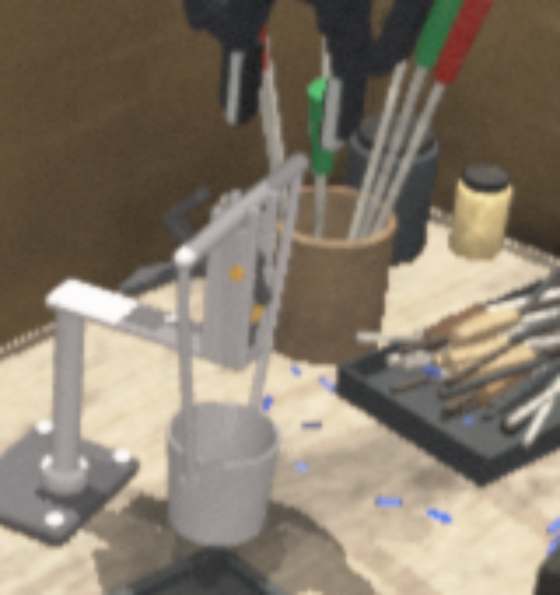

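The fingers at (240,90) and (345,110) straddle the far half of the bail. I lower and grip.

Request:
carry_out --series "0 0 -0.015 0; 0 0 -0.015 0; 0 0 -0.012 0; 0 0 0 0; 0 0 0 0"

```text
time: 7.1
tool_pos: [0.4963, -0.0787, 0.2074]
tcp_rot: [1.927, 2.481, 0.0]
wrist_force: [0.2, 0.3, 0.6]
width: 0.5
grip_force: 0.0
```

Request:
carry_out --series "0 0 0 0; 0 0 0 0; 0 0 0 0; 0 0 0 0; 0 0 0 0; 0 0 0 0" --jaw -1

```text
time: 7.85
tool_pos: [0.4966, -0.0788, 0.2078]
tcp_rot: [1.926, 2.48, 0.001]
wrist_force: [1.6, -0.0, 3.0]
width: 0.087
grip_force: 68.4
```

Request:
carry_out --series "0 0 0.007 0; 0 0 0.007 0; 0 0 0.007 0; 0 0 0.006 0; 0 0 0 0; 0 0 0 0"

```text
time: 8.6
tool_pos: [0.4959, -0.0787, 0.2341]
tcp_rot: [-1.927, -2.481, 0.0]
wrist_force: [0.0, 0.7, -2.1]
width: 0.09
grip_force: 68.4
```

```bash
python3 -c "
from h import *
im,d=eyes.read_camera('scene')
st()
cv2.imwrite('pics/s4.png',cv2.resize(im[120:290,320:480],None,fx=3.5,fy=3.5))
"
```

```text
t 8.65 pos [ 0.4959 -0.0786  0.234 ] y-axis deg 14.3 z [-0.001  0.    -1.   ] F [-1.2 -0.2 -2.3] w 0.086 gf 68.4 q [-0.21 -0.06  1.98 -0.    1.22 -0.46]
```

View pics/s4.png

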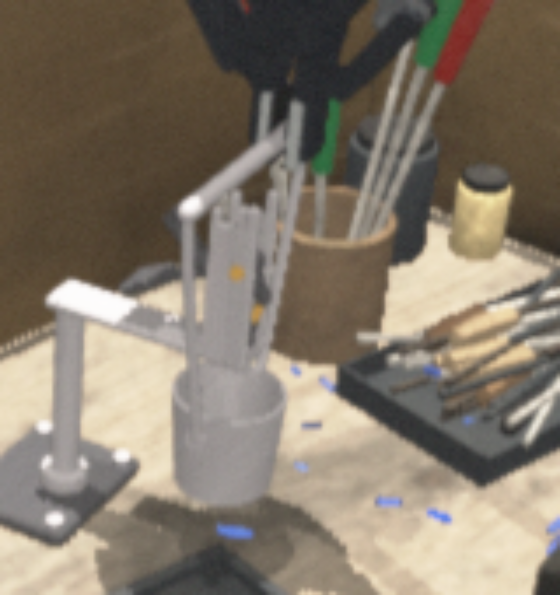

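The cup is raised and level. I draw it out along the hook's -x, then move over the plate.

Request:
carry_out --series "-0.013 -0.0033 0 0; -0.013 -0.0033 0 0; -0.013 -0.0033 0 0; -0.013 -0.0033 0 0; -0.013 -0.0033 0 0; -0.0125 -0.0035 0 0; 0 0 0 0; 0 0.02 0.005 0; 0 0.025 0.005 0; 0 0.025 0 0; 0 0.025 0 0; 0.004 0.025 0 0; 0.004 0.015 0 0; 0 0 0 0; 0 0 0 0"

```text
time: 10.52
tool_pos: [0.4266, 0.0359, 0.2442]
tcp_rot: [1.927, 2.481, -0.001]
wrist_force: [0.1, -0.1, -1.8]
width: 0.09
grip_force: 68.4
```

```bash
python3 -c "
from h import *
st()
for n in ('scene','top'):
    im,d=eyes.read_camera(n); W=cloud(n,d)
    cv2.imwrite('pics/%s5.png'%n,im)
    for r in spot_in(n,'deep_cup')[:2]: print(n,r['score'],r['rect'],W[int(r['rect'][1]),int(r['rect'][0])])
    if n=='scene':
        X=W.reshape(-1,3); S=X[(abs(X[:,0]-.416)<.06)&(abs(X[:,1]-.075)<.06)&(X[:,2]>.025)&(X[:,2]<.13)]
        print('z',np.percentile(S[:,2],[0,2,50,98]))
        for a in np.arange(.03,.12,.01):
            s=S[(S[:,2]>=a)&(S[:,2]<a+.01)]
            if len(s): print(a.round(2),len(s),s.min(0).round(3),s.max(0).round(3))
a=cv2.imread('pics/scene5.png')[120:420,250:550];b=cv2.imread('pics/top5.png')[150:350,270:470]
cv2.imwrite('pics/c5.png',np.hstack([cv2.resize(a,(400,400)),cv2.resize(b,(400,400))]))
"
```

```text
t 10.53 pos [0.4266 0.0359 0.2442] y-axis deg 14.3 z [-0.    -0.001 -1.   ] F [ 0.1 -0.1 -1.8] w 0.09 gf 68.4 q [ 0.03 -0.22  2.1  -0.    1.26 -0.22]
scene 0.7 [369.4, 247.6, 40.4, 116.6] [ 0.57630173 -0.10289374 -0.00062068]
z [0.06084763 0.06397563 0.09840787 0.12261689]
0.06 108 [0.392 0.055 0.061] [0.432 0.098 0.07 ]
0.07 154 [0.392 0.044 0.07 ] [0.442 0.099 0.08 ]
0.08 240 [0.39  0.046 0.08 ] [0.446 0.101 0.09 ]
0.09 267 [0.39  0.043 0.09 ] [0.446 0.105 0.1  ]
0.1 311 [0.388 0.043 0.1  ] [0.446 0.109 0.11 ]
0.11 330 [0.388 0.037 0.11 ] [0.447 0.113 0.12 ]
top 0.7 [330.7, 273.4, 41.0, 36.0] [0.40916933 0.10785841 0.2501336 ]
```

View pics/c5.png

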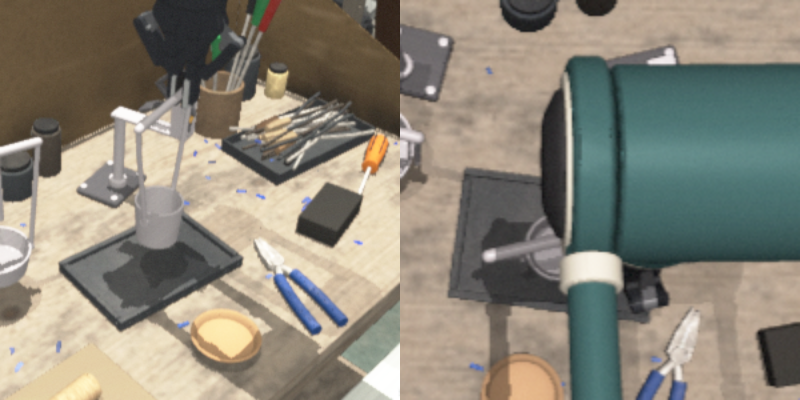

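The cup hangs level over the plate at about (0.417, 0.073), with its underside at about 0.062. I lower it until it touches.

Request:
carry_out --series "0 0 -0.012 0; 0 0 -0.012 0; 0 0 -0.012 0; 0 0 -0.008 0; 0 0 -0.003 0; 0 0 0 0; 0 0 0 0"

```text
time: 11.6
tool_pos: [0.427, 0.0363, 0.1978]
tcp_rot: [1.927, 2.481, 0.001]
wrist_force: [-0.5, -0.1, -1.8]
width: 0.087
grip_force: 68.4
```

Request:
carry_out --series "0 0 -0.002 0; 0 0 0 0; 0 0 0 0"

```text
time: 11.98
tool_pos: [0.4266, 0.0363, 0.1954]
tcp_rot: [1.927, 2.481, 0.0]
wrist_force: [0.2, 0.3, -2.4]
width: 0.089
grip_force: 68.4
```

Request:
carry_out --series "0 0 -0.002 0; 0 0 0 0; 0 0 0 0"

```text
time: 12.35
tool_pos: [0.4266, 0.0363, 0.1932]
tcp_rot: [-1.927, -2.481, 0.0]
wrist_force: [0.2, 0.8, -0.9]
width: 0.085
grip_force: 68.4
```

Request:
carry_out --series "0 0 -0.0015 0; 0 0 0 0; 0 0 0 0"

```text
time: 12.72
tool_pos: [0.4266, 0.0363, 0.1917]
tcp_rot: [-1.927, -2.481, 0.0]
wrist_force: [0.6, 0.4, -2.3]
width: 0.09
grip_force: 68.6
```

Request:
carry_out --series "0 0 -0.0015 0; 0 0 0 0; 0 0 0 0"

```text
time: 13.1
tool_pos: [0.4277, 0.0361, 0.1914]
tcp_rot: [1.926, 2.479, 0.002]
wrist_force: [0.2, -1.6, 5.9]
width: 0.088
grip_force: 69.0
```

It's in contact with the floor. I ease up slightly, release and rise.

Request:
carry_out --series "0 0 0.001 0; 0 0 0 0; 0 0 0 0"

```text
time: 13.48
tool_pos: [0.4269, 0.0363, 0.1916]
tcp_rot: [1.927, 2.481, 0.0]
wrist_force: [1.7, -2.5, 4.9]
width: 0.087
grip_force: 69.1
```

Request:
carry_out --series "0 0 0 0; 0 0 0 0; 0 0 0 0; 0 0 0 0; 0 0 0.01 0; 0 0 0.02 0; 0 0 0.03 0; 0 0 0.03 0; 0 0 0 0" --jaw 0

```text
time: 14.6
tool_pos: [0.4286, 0.0364, 0.2849]
tcp_rot: [1.924, 2.477, 0.007]
wrist_force: [1.2, -0.7, -0.3]
width: 0.501
grip_force: 0.0
```

Request:
carry_out --series "0 -0.04 0 0; 0 -0.05 0 0; 0 -0.05 0 0; 0 -0.05 0 0; 0 -0.05 0 0; 0 0 0 0; 0 0 0 0"

```text
time: 15.48
tool_pos: [0.4261, -0.2032, 0.2803]
tcp_rot: [-1.927, -2.479, -0.0]
wrist_force: [0.1, 0.9, 0.6]
width: 0.502
grip_force: 0.0
```

```bash
python3 -c "
from h import *
st()
for n in ('scene','top'):
    im,d=eyes.read_camera(n)
    cv2.imwrite('pics/%s6.png'%n,im)
a=cv2.imread('pics/scene6.png')[120:420,200:500];b=cv2.imread('pics/top6.png')[150:350,230:430]
cv2.imwrite('pics/c6.png',np.hstack([cv2.resize(a,(400,400)),cv2.resize(b,(400,400))]))
"
```

```text
t 15.47 pos [ 0.4261 -0.2032  0.2803] y-axis deg 14.3 z [-0.002  0.002 -1.   ] F [0.1 0.9 0.6] w 0.502 gf 0.0 q [-0.5  -0.15  1.97  0.    1.32 -0.75]
```

View pics/c6.png

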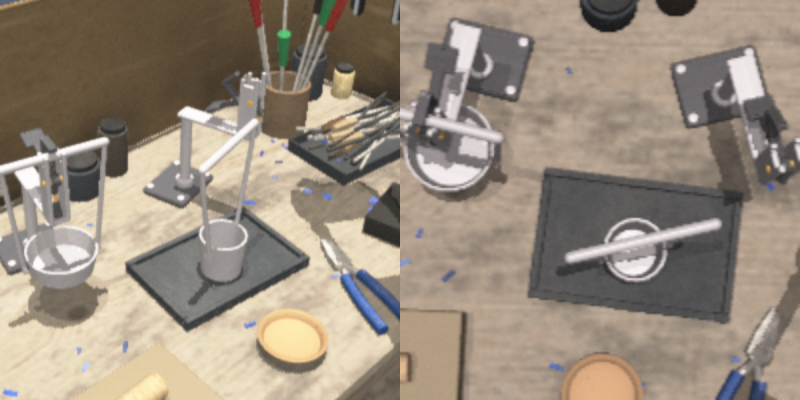

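The cup stands upright near the centre of the plate at top-crop (637,250). The wide cup still hangs with its keeper shut.

```bash
python3 -c "
from h import *
print(bot.finish_job())"
```

```text
the job is handed in; nothing more can be done
None
```

The deep cup's keeper is open and the cup stands upright on the plate inside its rim; the wide cup still hangs with its keeper shut, and the job was handed in at about 15.5 s (no verdict was returned).

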